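# Find the loose bearing bolt on the joss-stick roller stand and hold its cap open

## Robot

A 7-joint arm with a two-finger parallel gripper is mounted at the origin on the work surface. World frame = base frame: x ahead of the robot, y to its left, z up, the work surface at z = 0. Lengths are in m, angles in rad, forces in N, time in s.
With the tool pointing down it reaches from about 0.4 to 0.875 m from the base axis. Payload 19.3 kg.
Tool frame: the origin (TCP) lies midway between the tips of the shut fingers; the grasp point (between the pads) lies 19 mm behind it; z points along the fingers, y is the line along which they close (so a half turn about z gives the same grasp; the last joint's range is limited). The gripper opens to 85 mm and grips with 20 to 120 N. Pads are 22 mm wide; open, the fingers measure 114 mm over their backs; the gripper's body (76 mm by 85 mm) begins 54 mm behind the grasp point. The pads swing forward as they close: fully open they stand 13 mm farther back than shut.
Start: joints at [1.166, 0.521, -0.036, 1.599, 0.021, 1.021, -0.113], TCP at [0.205, -0.59, 0.231] pointing down, gripper open.
Joint ranges: [-2.91, 2.91], [-0.3, 2.13], [-1.5, 1.42], [0.17, 2.43], [-1.26, 4.41], [0.16, 1.93], [-2.52, 2.52]. Speed limits (rad/s): [1.89, 1.89, 2.39, 2.39, 3.01, 3.01, 3.01].

## Interface

Orientations are given as [roll, pitch, yaw] about the fixed x, y, z axes, in that order (R = Rz(yaw) Ry(pitch) Rx(roll)).
In Python, from workcell import bot gives the robot as it stands.
- The arm moves only by the shell command python3 nudge.py 'ROWS' [FORCE]. ROWS is a JSON list that holds a single list of rows (three levels of brackets), with 1 to 5 rows, each of 7 numbers: the finger opening in m, then dx, dy, dz in a scale on which 1.0 is 60 cm, then a rotation vector rx, ry, rz in fractions of the full range, 1 being pi rad; each row is the pose to reach, as a shift and turn from the pose commanded when the command began, along the tool's axes at that moment; what a row does not reach only later rows make up. A row lasts 1/8 s, in which the tool goes at most 0.0625 m and 0.188 rad, less where a joint would pass 70% of its speed; a pose out of reach is approached as far as the arm can. The fingers move at their own pace and stop on an object; FORCE is the grip in N (left out, the last holds). Time passes only in rows, so rows that do not move let the fingers close. It prints the time, the measured TCP pose, the force, the opening and the grip force at its end. Shift and turn numbers lie between -1 and 1, and a call with a number outside is refused. Input that does not fit is refused with a message, and nothing moves.
- bot.observe(): the state, without advancing time (a new reading comes with each control period).
- bot.grab_frame(name): name is "scene" or "side" or "wrist"; returns the picture (420x560x3 uint8, blue, green, red); there is no depth.
- bot.calibration(name): a dict with "vfov" (degrees; the focal length in pixels is half the picture's height over the tangent of half this angle, whatever the lens; pixels are square), "cx", "cy" (the principal point, pixels), "eye" and "attitude" of the camera in the world. Camera axes: x right, y down, z forward; pixel columns grow to the right and rows downward; lengths in m; the calibration is good to about 2 mm. A picture is of the moment at which its call begins: read the wrist's pose just before it. calibration takes no time and is no camera call; for the wrist camera it gives the pose at the moment of the call.
- bot.job_done(): hands the job in; it is judged then, once.
The state is a dict: "clock": time; "qpos": joint angles; "qd": joint speeds; "joint_efforts": joint torques, N m; "position": TCP position; "tool_rot": TCP orientation; "force": force on the tool from outside, world axes, zero at the start; "moment": the same for the moment, N m; "grip_width": finger opening in m; "finger_force": force on a finger pad.
Only numpy, scipy, OpenCV 4.12 (cv2) and the standard library are available. Lean on these libraries where they do the work, as an engineer would, in place of code of your own. Each camera call takes 0.05 s, during which the arm holds its last target. There are 200 camera calls.

## Task

One of the three bearing bolts on the green roller stand has worked loose: with the closed fingertips tap the head of each bolt from above, left one first, then the middle, then the right (all three, as seen from the robot), and feel which one sinks. Then lift the hinged cap of the loose bolt by its bar to about 50 degrees open and finish while still holding it there, steadily, so that somebody can look underneath; the cap falls shut if let go. Leave the other things on the table and the stand where they are.

Things in the scene. Friction and masses are not known exactly. Their poses are not given: they have to be found in the camera images.
- stand: fixed mint-green stand, turned up to 20 degrees. Base plate 170 (x) x 360 (y) x 12 mm; origin under its centre, +x away from the robot, +y to the robot's left, z up. A 20 mm steel shaft lies along y at height 57 mm. Three alike bearing blocks (115 x 44 mm, top at 57 mm) at y = +110, 0, -110 mm, each with a hinged cap and one bolt. One bolt is loose: any of the three, it cannot be seen.
- pulley (a point): centre of the dark pulley, 84 mm across, on the left end of the shaft, 204 mm from the middle block and 57 mm above the table
- cap1: steel cap of the left block: flange 98 x 30 x 10 mm, hump over the shaft to 81 mm height. Origin on the hinge line, at (40, 110, 57) mm in the stand's frame; z up when shut. It turns about the stand's +y, 0 to 1.25 rad: near edge up and away from the robot. With a tight bolt it cannot move; with a loose one 2 to 5 N at its bar lift it, and weight and a spring shut it.
- bar1 (a point): centre of the lifting bar of cap1: round steel bar 14 mm thick, 34 mm long along the stand's y, on a 10 x 12 mm stem over the hump; 104 mm above the table when shut, 40 mm nearer the robot than the hinge line and 47 mm above it. Pinched by its end faces it can pivot between the pads as the cap swings.
- bolt1: captive bolt of the left block, carried by cap1: round dark head 19 mm across, 11 mm high, on a spring collar; origin at the centre of its top, 88 mm above the table, at x = -48 mm in the stand's frame. Tight: solid when tapped. Loose: sinks up to 8 mm against a spring (1.2 N at first, 3.6 N fully down, then solid) and springs back.
- cap2: steel cap of the middle block: flange 98 x 30 x 10 mm, hump over the shaft to 81 mm height. Origin on the hinge line, at (40, 0, 57) mm in the stand's frame; z up when shut. It turns about the stand's +y, 0 to 1.25 rad: near edge up and away from the robot. With a tight bolt it cannot move; with a loose one 2 to 5 N at its bar lift it, and weight and a spring shut it.
- bar2 (a point): centre of the lifting bar of cap2: round steel bar 14 mm thick, 34 mm long along the stand's y, on a 10 x 12 mm stem over the hump; 104 mm above the table when shut, 40 mm nearer the robot than the hinge line and 47 mm above it. Pinched by its end faces it can pivot between the pads as the cap swings.
- bolt2: captive bolt of the middle block, carried by cap2: round dark head 19 mm across, 11 mm high, on a spring collar; origin at the centre of its top, 88 mm above the table, at x = -48 mm in the stand's frame. Tight: solid when tapped. Loose: sinks up to 8 mm against a spring (1.2 N at first, 3.6 N fully down, then solid) and springs back.
- cap3: steel cap of the right block: flange 98 x 30 x 10 mm, hump over the shaft to 81 mm height. Origin on the hinge line, at (40, -110, 57) mm in the stand's frame; z up when shut. It turns about the stand's +y, 0 to 1.25 rad: near edge up and away from the robot. With a tight bolt it cannot move; with a loose one 2 to 5 N at its bar lift it, and weight and a spring shut it.
- bar3 (a point): centre of the lifting bar of cap3: round steel bar 14 mm thick, 34 mm long along the stand's y, on a 10 x 12 mm stem over the hump; 104 mm above the table when shut, 40 mm nearer the robot than the hinge line and 47 mm above it. Pinched by its end faces it can pivot between the pads as the cap swings.
- bolt3: captive bolt of the right block, carried by cap3: round dark head 19 mm across, 11 mm high, on a spring collar; origin at the centre of its top, 88 mm above the table, at x = -48 mm in the stand's frame. Tight: solid when tapped. Loose: sinks up to 8 mm against a spring (1.2 N at first, 3.6 N fully down, then solid) and springs back.
- washer: loose steel ring 32 mm across, 8 mm high, on the base plate between the left and middle blocks; a bystander. Origin under its centre.
- collar: loose brass ring 36 mm across, 14 mm high, on the base plate between the middle and right blocks; a bystander. Origin under its centre.
- spanner: loose wrench 170 mm long lying in front of the stand; a bystander.
- brush: loose brush 190 mm long lying beyond the stand; a bystander.
- oil: loose amber bottle, 52 mm across, 110 mm high, beyond the stand; a bystander. Origin under its centre.
- bowl: loose blue bowl, 110 mm across, 45 mm high, to the right of the stand; a bystander. Origin under its centre.
- mallet: loose wooden mallet, head 48 mm thick and 80 mm long, on the table to the left, nearer the robot than the stand's pulley end or just in front of it; a bystander.

How it is judged:
On the way, in this order (a step that is already met when the one before it is completed fails the run):
1. the left bolt has been tapped by the fingers (over 1 N) (contact force between the fingers and bolt1 above 1 N).
2. the middle bolt has been tapped by the fingers (over 1 N) (contact force between the fingers and bolt2 above 1 N).
3. the right bolt has been tapped by the fingers (over 1 N) (contact force between the fingers and bolt3 above 1 N).
4. the loose bolt's cap is lifted over 37 degrees (angle between any of cap1, cap2, cap3's own z axis and vertical above 0.65 rad), for 0.2 s.
At the end, for the whole second after the job is handed in: one cap (only the one with the loose bolt can move) stands open by more than 0.65 rad, carried by the fingers (contact over 0.3 N) and still (under 0.3 rad/s); the other two caps are shut (under 0.1 rad); every bystander is within 30 mm of its start (((angle between cap1's own z axis and vertical above 0.65 rad and angular speed of cap1 below 0.3 rad/s and contact force between the fingers and cap1 above 0.3 N and angle between each of cap2, cap3's own z axis and vertical below 0.1 rad) or (angle between cap2's own z axis and vertical above 0.65 rad and angular speed of cap2 below 0.3 rad/s and contact force between the fingers and cap2 above 0.3 N and angle between each of cap1, cap3's own z axis and vertical below 0.1 rad) or (angle between cap3's own z axis and vertical above 0.65 rad and angular speed of cap3 below 0.3 rad/s and contact force between the fingers and cap3 above 0.3 N and angle between each of cap1, cap2's own z axis and vertical below 0.1 rad)) and distance of each of washer, collar, spanner, brush, oil, bowl, mallet from where it was at the start of the episode below 0.03 m); the arm keeps its last pose, push and grip.
It fails at once if a bystander is moved by more than 30 mm (distance of any of washer, collar, spanner, brush, oil, bowl, mallet from where it was at the start of the episode above 0.03 m).
It also fails if it takes over 48 s, if anything falls off the work surface, if the arm or the gripper's body presses on something with over 40 N, if the wrist force passes 120 N, or if a joint passes its speed limit or range.

## Working session

There is one attempt and no reset: what is moved stays moved. The work goes in short steps, Python scripts to look and compute and a shell command to move; the robot and the scene stay as the last step left them, time stands still between calls to the robot, and variables do not carry over. Pictures are saved under pics/ and viewed, at most 10 in all, crops included, and the job is handed in when it is done.

```bash
ls; mkdir -p pics; python3 - <<'E'
from workcell import bot
import cv2
for n in("scene","side"):
    c=bot.calibration(n);print(n,c);cv2.imwrite(f"pics/{n}0.png",bot.grab_frame(n))
s=bot.observe();print(s)
E
```

```text
nudge.py
pics
workcell.py
scene {'vfov': 51.32798335352252, 'cx': 284.22705373370786, 'cy': 205.74053693037237, 'eye': array([1.31237129, 0.434531  , 0.6305142 ]), 'attitude': array([-2.15740816,  0.01134503,  2.0775816 ])}
side {'vfov': 44.428157000371925, 'cx': 280.26204176241095, 'cy': 213.68548037915744, 'eye': array([0.04853714, 0.60704825, 0.99612942]), 'attitude': array([-2.40487269, -0.01882463, -2.32579948])}
{'clock': 0.1, 'qpos': array([ 1.16578716,  0.52197311, -0.03631294,  1.59993511,  0.02120338,
        1.02110234, -0.11278323]), 'qd': array([ 1.59137688e-03, -2.53142792e-03, -1.72895590e-03, -1.59415177e-05,
        8.45236155e-04, -6.44366950e-05,  1.67368901e-03]), 'joint_efforts': array([ 5.53406251e-03, -9.28489637e+01,  1.98495246e+00, -3.70532727e+01,
        1.81859412e-02,  5.34459788e-03, -3.09519953e-05]), 'position': array([ 0.20522965, -0.59002863,  0.23077749]), 'tool_rot': array([-3.14056305e+00,  8.20377972e-05,  3.34803917e-01]), 'force': array([ 0.48816399, -0.40993422,  0.5746996 ]), 'moment': array([ 0.01021214,  0.04074739, -0.03370197]), 'finger_force': 0.0, 'grip_width': 0.08546448111129419}
```

View pics/scene0.png

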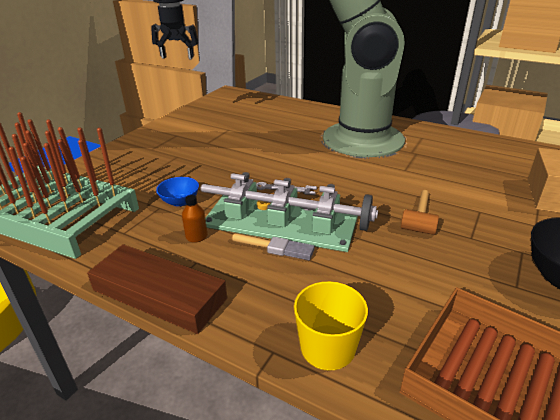

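View pics/side0.png

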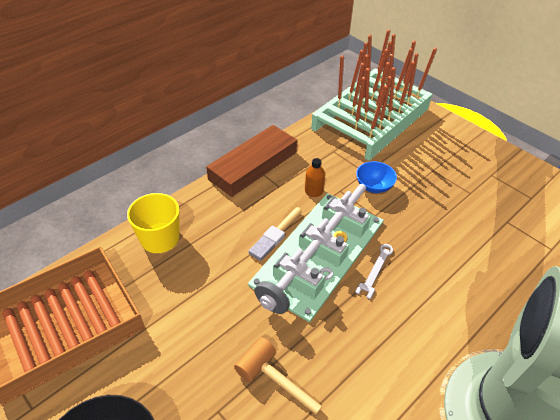

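The scene view shows the stand with its pulley at (366,212). In the side view the pulley is at (270,297) and the dark bolt heads are near (316,272), (340,240) and (362,213). I'll set up the geometry helpers and take a zoomed crop.

```bash
cat > h.py <<'E'
from workcell import bot
import numpy as np, cv2
from scipy.spatial.transform import Rotation as Rot
def cam(n):
    c=bot.calibration(n); f=210/np.tan(np.radians(c["vfov"]/2))
    return np.array([[f,0,c["cx"]],[0,f,c["cy"]],[0,0,1]]),Rot.from_euler("xyz",c["attitude"]).as_matrix(),np.array(c["eye"])
def proj(C,p):
    K,R,e=C; q=K@(R.T@(np.asarray(p)-e)); return q[:2]/q[2]
def ray(C,uv,z):
    K,R,e=C; d=R@np.linalg.solve(K,[uv[0],uv[1],1]); return e+d*(z-e[2])/d[2]
E
python3 - <<'E'
from h import *
print(proj(cam("scene"),[0.205,-0.59,0.231]))
im=cv2.imread("pics/side0.png")
C=cam("side")
for uv in[(316,272),(340,240),(362,213)]: print(ray(C,uv,.088))
g=cv2.inRange(cv2.cvtColor(im,cv2.COLOR_BGR2HSV),(50,30,60),(90,200,255))
g=g[180:330,240:400]
cv2.imwrite("pics/crop0.png",cv2.resize(im[180:330,240:400],None,fx=5,fy=5,interpolation=cv2.INTER_CUBIC)[:600]) if 0 else cv2.imwrite("pics/crop0.png",cv2.resize(im[180:325,245:395],None,fx=4,fy=4,interpolation=cv2.INTER_CUBIC))
E
```

```text
[177.15741076  61.9265181 ]
[0.46057501 0.08955123 0.088     ]
[ 0.48583444 -0.01541711  0.088     ]
[ 0.50658915 -0.11656179  0.088     ]
```

View pics/crop0.png

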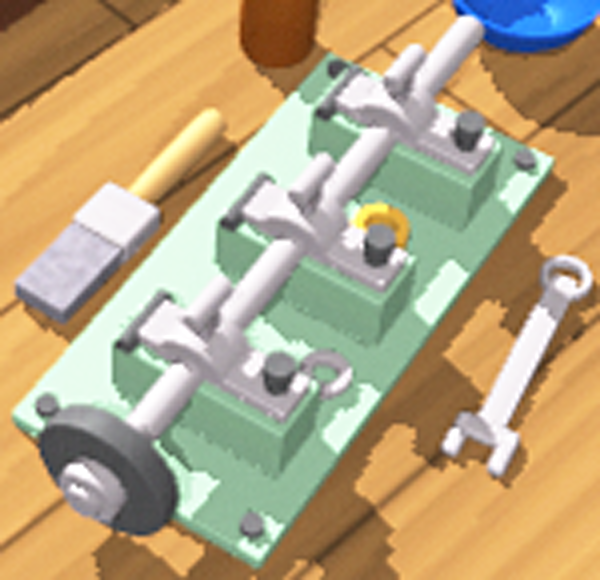

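The crop shows bolt-head tops at crop (280,361), (381,234) and (469,117). The plate's top corners are at about (262,555), (552,157), (15,422) and (325,55).

```bash
python3 - <<'E'
from h import *
C=cam("side"); o=np.array([245,180]);f=lambda u:np.array(u)/4+o-.375*np.array([1,1])
B=[ray(C,f(u),.088) for u in[(280,361),(381,234),(469,117)]]
K=[ray(C,f(u),.012) for u in[(262,555),(552,157),(15,422),(325,55)]]
for p in B+K: print(p.round(4))
print(np.mean(K,0))
d=B[0]-B[2]; print(np.linalg.norm(d),np.arctan2(-d[0],d[1]))
for a,b in((0,1),(2,3)): e=K[a]-K[b]; print(np.linalg.norm(e),np.arctan2(-e[0],e[1]))
for a,b in((2,0),(3,1)): e=K[a]-K[b]; print(np.linalg.norm(e),np.arctan2(e[1],e[0]))
S=cam("scene")
for p in B: print(proj(S,p))
E
```

```text
[0.4665 0.0877 0.088 ]
[ 0.4898 -0.0193  0.088 ]
[ 0.5156 -0.1266  0.088 ]
[0.4174 0.145  0.012 ]
[ 0.4956 -0.2009  0.012 ]
[0.5743 0.1873 0.012 ]
[ 0.6573 -0.1595  0.012 ]
[ 0.5361329  -0.00704731  0.012     ]
0.21987489972975935 0.22517592707342635
0.3546663325449148 0.22258104068107948
0.3565497623696251 0.2349109698913221
0.16251771423324524 0.26322699411236783
0.16684716539142896 0.25103931294362825
[331.19181182 184.30852672]
[287.70091042 178.17654082]
[245.66433386 172.76315762]
```

```bash
cat >> h.py <<'E'
YAW=0.228; O=np.array([.5366,-.0085,0]); RS=Rot.from_euler("z",YAW)
def W(x,y,z): return O+RS.apply([x,y,z])
def to(p,yaw=YAW,pitch=0.):
    s=bot.observe(); R=Rot.from_euler("xyz",s["tool_rot"]); T=Rot.from_euler("xyz",[np.pi,pitch,yaw])
    print("t",round(s["clock"],2),"p",np.round(s["position"],4),"F",s["force"].round(2),"shift",R.inv().apply(p-s["position"]).round(4),"rv",(R.inv()*T).as_rotvec().round(4))
E
python3 -c "
from h import *
to(W(-.048,.11,.16))"
```

```text
t 0.1 p [ 0.2052 -0.59    0.2308] F [ 0.49 -0.41  0.57] shift [ 0.4681 -0.5548  0.0713] rv [-1.000e-03  1.000e-04  1.068e-01]
```

The manual's scale: shifts go in shares of 60 cm and turns go in shares of pi rad. Converting my numbers, -0.23 m / 0.6 = -0.3833, 0.195 m / 0.6 = 0.325, 0.06 rad / 3.1416 = 0.0191.

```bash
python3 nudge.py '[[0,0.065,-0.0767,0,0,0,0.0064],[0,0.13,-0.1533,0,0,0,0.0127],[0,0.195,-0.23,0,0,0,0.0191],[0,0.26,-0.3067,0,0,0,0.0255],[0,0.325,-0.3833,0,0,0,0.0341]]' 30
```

```text
refused: ROWS must be a list holding one list of rows, three levels of brackets. Nothing was moved.
```

Refused on format, not on reach. It needs a list holding one list of rows, three levels of brackets.

```bash
python3 nudge.py '[[[0,0.065,-0.0767,0,0,0,0.0064],[0,0.13,-0.1533,0,0,0,0.0127],[0,0.195,-0.23,0,0,0,0.0191],[0,0.26,-0.3067,0,0,0,0.0255],[0,0.325,-0.3833,0,0,0,0.0341]]]' 30
python3 nudge.py '[[[0,0.0567,-0.0833,0,0,0,0],[0,0.1133,-0.1667,0,0,0,0],[0,0.17,-0.25,0,0,0,0],[0,0.2267,-0.3333,0,0,0,0],[0,0.2833,-0.4167,0,0,0,0]]]'
python3 -c "
from h import *
to(W(-.048,.11,.16))"
```

```text
clock: 0.72
position: [0.3143, -0.3071, 0.2313]
tool_rot: [3.141, -0.0, 0.227]
force: [1.5, -0.5, 0.0]
grip_width: -0.0003
finger_force: 0.0
clock: 1.35
position: [0.4234, -0.0252, 0.2314]
tool_rot: [3.141, -0.0, 0.228]
force: [1.0, -0.4, -0.4]
grip_width: 0.0002
finger_force: 0.0
t 1.35 p [ 0.4234 -0.0252  0.2314] F [ 1.04 -0.44 -0.43] shift [ 0.066  -0.1008  0.0714] rv [ 0.0002 -0.0002 -0.0005]
```

In the tool's units: -0.101 m / 0.6 = -0.1683, 0.066 m / 0.6 = 0.11.

```bash
python3 nudge.py '[[[0,0.055,-0.0833,0.0167,0,0,0],[0,0.11,-0.1683,0.05,0,0,0],[0,0.11,-0.1683,0.0833,0,0,0],[0,0.11,-0.1683,0.0833,0,0,0]]]'
python3 - <<'E'
from h import *
to(W(-.048,.11,.12))
C=cam("wrist"); im=bot.grab_frame("wrist"); print(C[2])
for p in [W(-.048,y,.088) for y in(.11,0,-.11)]+[W(0,.11,.111)]:
    print(proj(C,p).round(1))
cv2.imwrite("pics/w0.png",im)
E
```

```text
clock: 1.85
position: [0.4637, 0.0863, 0.1801]
tool_rot: [-3.141, 0.003, 0.229]
force: [-0.9, -0.1, 0.3]
grip_width: -0.0
finger_force: 0.0
t 1.85 p [0.4637 0.0863 0.1801] F [-0.86 -0.08  0.3 ] shift [ 0.0018 -0.0011  0.0601] rv [-0.0002  0.0031  0.0008]
[0.5419249  0.10563083 0.32290032]
[280.8 211.6]
[415.2 211.5]
[549.3 211.4]
[280.8 156.8]
```

View pics/w0.png

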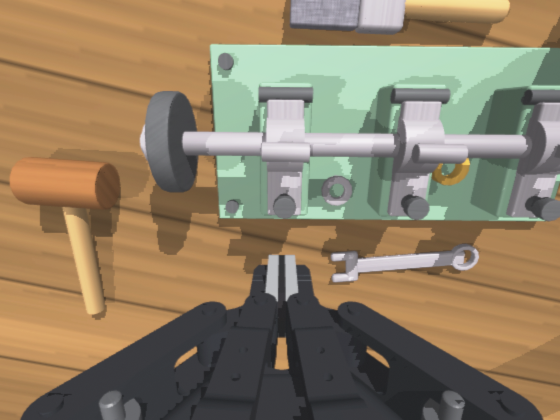

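The wrist view shows the bolt heads at about (284,206), (415,208) and (547,209), within about 5 px of the prediction, and the bars at (286,152), (440,153). I'll refine with a dark-blob mask.

```bash
python3 - <<'E'
from h import *
im=cv2.imread("pics/w0.png"); C=cam("wrist")
P=[]
for u in(284,415,547):
    r=im[190:225,u-20:min(u+20,560)].max(2); m=(r<115).astype(np.uint8)
    n,l,s,c=cv2.connectedComponentsWithStats(m); k=1+np.argmax(s[1:,4]); s=s[k]+np.array([u-20,190,0,0,0]); print(s)
    d=s[2]; uv=(s[0]+d/2-.5,s[1]+s[3]-d/2-.5); p=ray(C,uv,.088); P.append(p); print(uv,p.round(4))
d=P[0]-P[2];print(np.linalg.norm(d),np.arctan2(-d[0],d[1]))
E
```

```text
[283 218  21   7  85]
(np.float64(293.0), np.float64(214.0)) [0.4655 0.077  0.088 ]
[401 194  21  23 195]
(np.float64(411.0), np.float64(206.0)) [ 0.4938 -0.0154  0.088 ]
[527 194  27  27 361]
(np.float64(540.0), np.float64(207.0)) [ 0.5168 -0.1187  0.088 ]
0.2023446917591768 0.256086988977253
```

```bash
python3 - <<'E'
from h import *
im=cv2.imread("pics/w0.png")
c=[cv2.resize(im[185:230,a:a+45],None,fx=5,fy=5,interpolation=cv2.INTER_NEAREST) for a in(262,393,515)]
cv2.imwrite("pics/w0c.png",np.hstack(c))
E
```

```text
(no output)
```

View pics/w0c.png

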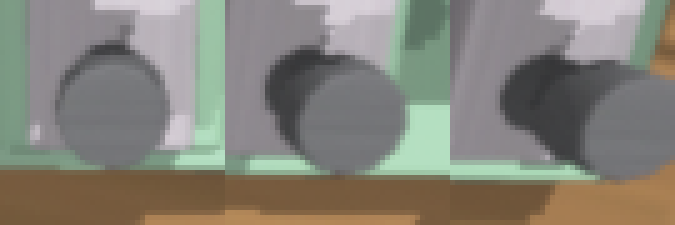

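The zoomed crop puts the centres of the tops at about (283.9,206.9), (418.3,208.7) and (552.1,208.9).

```bash
python3 - <<'E'
from h import *
C=cam("wrist")
P=[ray(C,u,.088) for u in[(283.9,206.9),(418.3,208.7),(552.1,208.9)]]
for p in P: print(p.round(4))
d=P[0]-P[2];print(np.linalg.norm(d),np.arctan2(-d[0],d[1]))
m=np.mean(P,0); print(m, m+RS.apply([.048,0,0]))
for p in P: to(p+[0,0,.012])
E
```

```text
[0.4698 0.0857 0.088 ]
[ 0.493 -0.022  0.088]
[ 0.5175 -0.1292  0.088 ]
0.22016871514161884 0.21834786070727052
[ 0.49342581 -0.02184137  0.088     ] [ 0.54018359 -0.01099194  0.088     ]
t 1.9 p [0.4642 0.0859 0.1811] F [ 0.56 -0.67  0.16] shift [0.0056 0.0014 0.0811] rv [ 0.0001  0.0015 -0.0003]
t 1.9 p [0.4642 0.0859 0.1811] F [ 0.56 -0.67  0.16] shift [0.0039 0.1116 0.0811] rv [ 0.0001  0.0015 -0.0003]
t 1.9 p [0.4642 0.0859 0.1811] F [ 0.56 -0.67  0.16] shift [0.0035 0.2216 0.0811] rv [ 0.0001  0.0015 -0.0003]
```

In the tool's units: 0.083 m / 0.6 = 0.1383, 0.004 m / 0.6 = 0.0067.

```bash
sed -i 's/^YAW=.*O=np.array(.*\]); RS/YAW=0.224; O=np.array([.5386,-.0100,0]); RS/' h.py; python3 nudge.py '[[[0,0.0067,0,0.0667,0,0,0],[0,0.0067,0,0.1333,0,0,0],[0,0.0067,0,0.1383,0,0,0],[0,0.0067,0,0.1383,0,0,0]]]'; python3 nudge.py '[[[0,0,0,0.005,0,0,0],[0,0,0,0.01,0,0,0],[0,0,0,0.0133,0,0,0],[0,0,0,0.0133,0,0,0]]]'; python3 -c "
from h import *
to(W(-.048,.11,.088))"
```

```text
clock: 2.4
position: [0.4691, 0.0869, 0.0997]
tool_rot: [3.141, -0.001, 0.227]
force: [0.9, -0.0, 0.8]
grip_width: -0.0001
finger_force: 0.0
clock: 2.9
position: [0.4685, 0.0871, 0.0903]
tool_rot: [-3.142, 0.0, 0.228]
force: [-0.5, 0.4, -0.0]
grip_width: 0.0001
finger_force: 0.0
t 2.9 p [0.4685 0.0871 0.0903] F [-0.46  0.4  -0.04] shift [-0.0012  0.0003  0.0023] rv [-0.      0.0002  0.0038]
```

Now the slow press, in 2 mm steps.

In the tool's units: 0.0015 m / 0.6 = 0.0025.

```bash
for i in 1 2 3 4; do python3 nudge.py '[[[0,0,0,0.0025,0,0,0],[0,0,0,0.0025,0,0,0],[0,0,0,0.0025,0,0,0]]]' | grep -E "posi|^force"; done
```

```text
position: [0.4685, 0.0872, 0.0888]
force: [-0.3, 0.3, 0.3]
position: [0.4685, 0.0871, 0.0873]
force: [-0.4, 0.1, -0.0]
position: [0.4685, 0.0871, 0.0858]
force: [0.1, 0.2, 1.3]
position: [0.4685, 0.0871, 0.0843]
force: [-0.9, 0.3, 0.6]
```

In the tool's units: 0.0015 m / 0.6 = 0.0025.

```bash
for i in 1 2 3 4; do python3 nudge.py '[[[0,0,0,0.0025,0,0,0],[0,0,0,0.0025,0,0,0],[0,0,0,0.0025,0,0,0]]]' | grep -E "posi|^force"; done; python3 - <<'E'
from h import *
cv2.imwrite("pics/s1.png",cv2.resize(bot.grab_frame("side")[180:325,245:395],None,fx=4,fy=4,interpolation=cv2.INTER_CUBIC))
E
```

```text
position: [0.4685, 0.0871, 0.0828]
force: [-1.2, -1.0, 2.8]
position: [0.4685, 0.0871, 0.0813]
force: [-1.3, 0.0, 1.6]
position: [0.4685, 0.0871, 0.0798]
force: [-2.6, -0.5, 2.6]
position: [0.4685, 0.0871, 0.0783]
force: [-1.4, -0.5, 2.7]
```

View pics/s1.png

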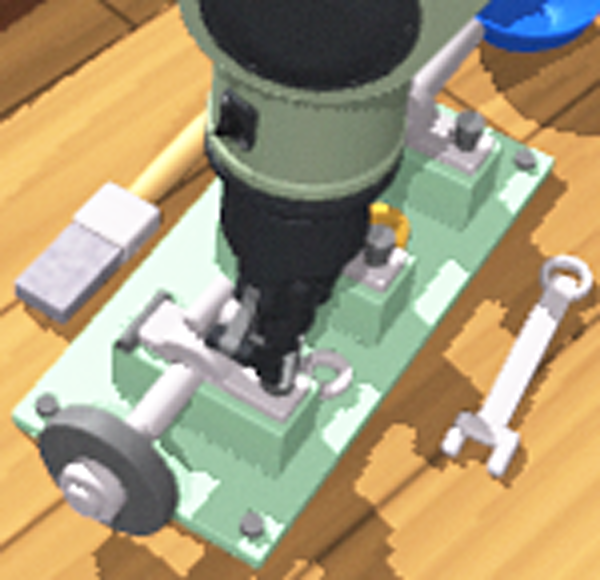

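The side crop shows the fingertips on the left bolt's head, pushed down by about 9 mm. The force rises gently to about 2.7 N, so bolt 1 sinks and is loose. The other two still need tapping.

In the tool's units: 0.11 m / 0.6 = 0.1833, 0.055 m / 0.6 = 0.0917.

```bash
python3 nudge.py '[[[0,0,0,-0.0233,0,0,0],[0,0,0,-0.045,0,0,0],[0,0,0.0917,-0.045,0,0,0],[0,0,0.1833,-0.045,0,0,0],[0,0,0.1833,-0.045,0,0,0]]]'| grep -E "posi|^force"; python3 -c "
from h import *
to(W(-.048,0,.091))"
```

```text
position: [0.4939, -0.0243, 0.1061]
force: [-0.3, 1.0, 1.4]
t 6.58 p [ 0.4939 -0.0243  0.1061] F [-0.35  1.04  1.43] shift [-0.0013 -0.004   0.0151] rv [ 0.0015 -0.0006 -0.0026]
```

In the tool's units: 0.015 m / 0.6 = 0.025, 0.012 m / 0.6 = 0.02.

```bash
python3 nudge.py '[[[0,0,0,0.02,0,0,0],[0,0,0,0.025,0,0,0],[0,0,0,0.025,0,0,0]]]'| grep -E "posi|^force"; for i in 1 2 3 4; do python3 nudge.py '[[[0,0,0,0.0025,0,0,0],[0,0,0,0.0025,0,0,0],[0,0,0,0.0025,0,0,0]]]' | grep -E "posi|^force"; done
```

```text
position: [0.493, -0.019, 0.09]
force: [0.1, -0.1, 0.2]
position: [0.4934, -0.02, 0.0889]
force: [-0.2, -0.0, -0.6]
position: [0.4933, -0.0201, 0.0873]
force: [-0.4, 0.4, -0.7]
position: [0.4934, -0.02, 0.086]
force: [-1.7, -0.3, 7.8]
position: [0.4937, -0.02, 0.0853]
force: [-7.2, -0.3, 26.7]
```

Solid: bolt 2 is tight. Now the right bolt.

In the tool's units: 0.11 m / 0.6 = 0.1833, 0.055 m / 0.6 = 0.0917.

```bash
python3 nudge.py '[[[0,0,0,-0.0167,0,0,0],[0,0,0,-0.035,0,0,0],[0,0,0.0917,-0.035,0,0,0],[0,0,0.1833,-0.035,0,0,0],[0,0,0.1833,-0.035,0,0,0]]]'| grep -E "posi|^force";  python3 nudge.py '[[[0,0,0,0.02,0,0,0],[0,0,0,0.0267,0,0,0],[0,0,0,0.0267,0,0,0]]]'| grep -E "posi|^force"; for i in 1 2 3; do python3 nudge.py '[[[0,0,0,0.0022,0,0,0],[0,0,0,0.0022,0,0,0],[0,0,0,0.0022,0,0,0]]]' | grep -E "posi|^force"; done
```

```text
position: [0.5183, -0.1316, 0.1055]
force: [-0.0, 2.0, -0.0]
position: [0.5179, -0.1262, 0.0889]
force: [-0.5, 0.2, -1.4]
position: [0.5183, -0.1272, 0.0881]
force: [-0.5, -0.1, 0.1]
position: [0.5182, -0.1272, 0.0867]
force: [-0.4, 0.0, 1.3]
position: [0.5184, -0.1272, 0.0858]
force: [-3.1, 0.2, 11.1]
```

Bolt 3 is solid too, so cap 1 is the one to lift. I'll rise, open, and go above bar 1.

In the tool's units: -0.165 m / 0.6 = -0.275, -0.11 m / 0.6 = -0.1833.

```bash
python3 nudge.py '[[[0,0,0,-0.05,0,0,0],[0,0,0,-0.1167,0,0,0],[0.06,0.0333,-0.0917,-0.1167,0,0,0],[0.06,0.0767,-0.1833,-0.1167,0,0,0],[0.06,0.0767,-0.275,-0.1167,0,0,0]]]' 30 >/dev/null; python3 nudge.py '[[[0.06,0,-0.05,0,0,0,0],[0.06,0,-0.0917,0,0,0,0],[0.06,0,-0.0917,0,0,0,0],[0.06,0,-0.0917,0,0,0,0]]]'
python3 - <<'E'
from h import *
to(W(0,.11,.087))
C=cam("wrist"); im=bot.grab_frame("wrist")
for y in(.127,.093): print(proj(C,W(0,y,.104)))
cv2.imwrite("pics/w1.png",im)
E
```

```text
clock: 11.7
position: [0.5134, 0.0969, 0.1553]
tool_rot: [3.141, 0.0, 0.227]
force: [-0.5, -1.2, 0.5]
grip_width: 0.0597
finger_force: 0.0
t 11.7 p [0.5134 0.0969 0.1553] F [-0.54 -1.18  0.45] shift [ 0.0008 -0.0002  0.0683] rv [0.0003 0.0002 0.0034]
[257.50863935 231.64892489]
[306.67607694 231.71817378]
```

View pics/w1.png

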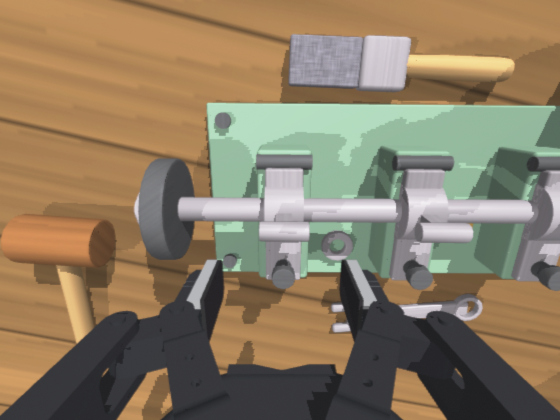

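The bar spans about x 260–309 at row 231, 2 px from the prediction. I'll descend and close.

In the tool's units: 0.071 m / 0.6 = 0.1183, 0.065 m / 0.6 = 0.1083.

```bash
python3 nudge.py '[[[0.06,0.0017,0,0.0583,0,0,0],[0.06,0.0017,0,0.1083,0,0,0],[0.06,0.0017,0,0.1183,0,0,0],[0.06,0.0017,0,0.1183,0,0,0]]]' 30; python3 nudge.py '[[[0.02,0,0,0,0,0,0],[0.02,0,0,0,0,0,0],[0.02,0,0,0,0,0,0],[0.02,0,0,0,0,0,0]]]' 30
```

```text
clock: 12.25
position: [0.5145, 0.0974, 0.0848]
tool_rot: [3.142, 0.0, 0.227]
force: [0.4, -0.3, 0.5]
grip_width: 0.0602
finger_force: 0.0
clock: 12.75
position: [0.5148, 0.0957, 0.0855]
tool_rot: [3.139, -0.0, 0.226]
force: [-1.0, -11.9, 9.7]
grip_width: 0.0331
finger_force: 31.9
```

In the tool's units: 0.0215 m / 0.6 = 0.0358, 0.0157 m / 0.6 = 0.0262.

```bash
python3 nudge.py '[[[0.02,0,0.0017,0,0,0,0],[0.02,0.008,0.0025,-0.0062,0,0,0],[0.02,0.0168,0.0025,-0.0117,0,0,0],[0.02,0.0262,0.0025,-0.0162,0,0,0],[0.02,0.0358,0.0025,-0.0198,0,0,0]]]' 40; python3 -c "
from h import *
to(W(.0215,.11,.0855+.0119))"
```

```text
clock: 13.38
position: [0.5344, 0.1, 0.0966]
tool_rot: [3.14, 0.003, 0.227]
force: [-6.6, -5.1, -2.6]
grip_width: 0.0328
finger_force: 40.6
t 13.38 p [0.5344 0.1    0.0966] F [-6.61 -5.12 -2.58] shift [ 0.0011 -0.0019 -0.0008] rv [0.0012 0.0029 0.003 ]
```

In the tool's units: 0.0286 m / 0.6 = 0.0477, 0.0225 m / 0.6 = 0.0375.

```bash
python3 nudge.py '[[[0.02,0.01,0,-0.0025,0,0,0],[0.02,0.02,0,-0.0042,0,0,0],[0.02,0.0292,0.0008,-0.0047,0,0,0],[0.02,0.0375,0.0008,-0.0047,0,0,0],[0.02,0.0477,0.0008,-0.0033,0,0,0]]]' 40; python3 nudge.py '[[[0.02,0.0025,0,0.0005,0,0,0],[0.02,0.0025,0,0.0005,0,0,0],[0.02,0.0025,0,0.0005,0,0,0],[0.02,0.0025,0,0.0005,0,0,0]]]'
python3 - <<'E'
from h import *
im=np.hstack([cv2.resize(bot.grab_frame("side")[180:325,245:395],None,fx=2.6,fy=2.6),cv2.resize(bot.grab_frame("scene")[125:270,230:380],None,fx=2.6,fy=2.6)])
cv2.imwrite("pics/e.png",im)
E
```

```text
clock: 14.0
position: [0.5631, 0.1063, 0.0991]
tool_rot: [3.141, 0.001, 0.227]
force: [-6.3, -4.1, 5.8]
grip_width: 0.0332
finger_force: 39.8
clock: 14.5
position: [0.5647, 0.1067, 0.0988]
tool_rot: [3.141, 0.001, 0.227]
force: [-4.4, -3.0, 4.6]
grip_width: 0.0328
finger_force: 39.4
```

View pics/e.png

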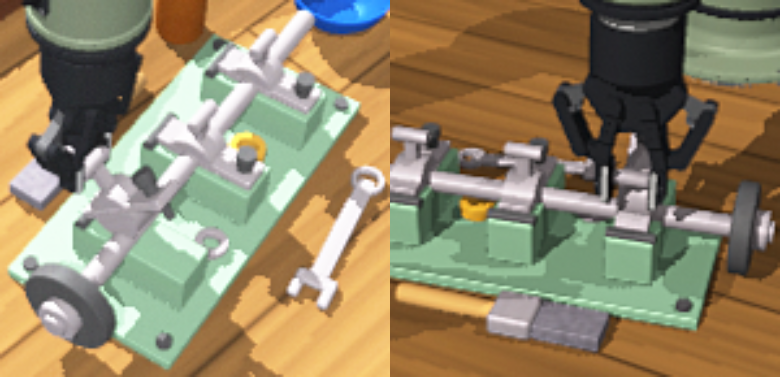

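The picture shows cap 1 swung open, with its bolt raised at about (147,180), and the bar held between the pads. The bar moved about 51 mm, which is roughly 50°. The washer, collar, spanner and brush have not moved.

```bash
python3 -c "
from h import *
s=bot.observe();print(s['clock'],s['finger_force'],s['grip_width'],s['position'],abs(s['qd']).max());print(bot.job_done())"
```

```text
14.6 39.38628673553467 0.03294042770887251 [0.56471807 0.10666826 0.09882029] 0.0019922093994565685
the job is handed in; nothing more can be done
None
```

I tapped all three bolts in order; the left one is loose, and I handed the job in at 14.6 s with its cap held open by its bar at about 50 degrees (worked out from how far the bar moved).

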